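# Close the keyed lid of the bath pot

## Task

Close the ceramic pot in the hanging basket: with a fingertip in the scoop of its wooden lid, push the lid round until the notch in its rim meets the pin on the pot, then press the lid down until it is fully home. Do not lift or force the lid, and leave everything else where it is.

Things in the scene. Friction and masses are not known exactly. Their poses are not given: they have to be found in the camera images.
- pot: White ceramic pot, 108 mm across, 60 mm high, fixed in one of the two baskets. Origin: centre of its underside, 30 mm above the counter; z up; its x axis points to the pin. On that side a chrome ear, 12 mm wide, with an 11 mm upright stub, sticks out to 76 mm from the axis, beyond the lid's rim (53 mm), and shows the pin's direction from above.
- rod: Telescopic chrome rod, a level 25 mm bar along y, bridging two tub walls; fixed. Origin: on the counter under the bar's middle; the bar's axis is 210 mm above it. Two clear acrylic baskets (170 x 260 mm, walls to 70 mm above the counter) hang on its near side; the pot is in one, its axis 160 to 180 mm nearer the robot (-x) than the bar.
- lid: Wooden lid, 106 mm wide, on the pot's axis. It only turns (either way without limit; 2 N at the scoop) and slides vertically; never tilts, stays where left. Origin: centre of its underside, 99 mm above the counter at the start; z up, x to the notch. Flange 5 mm thick; on it a flat-topped block 87 mm wide, too wide to grip, top 19 mm above the origin, with a pie-shaped gap (scoop) at -x.
- scoop (a point): Middle of the scoop's floor (flange top), 30 mm from the axis, opposite the notch. Open above and outwards; its two upright walls, 14 mm high, run outwards 75 degrees either side of its middle line, each 6 mm inside the true radius, so the gap is 46 mm wide here. A fingertip put in here and moved round the pot's axis pushes a wall and turns the lid.
- notch (a point): Middle of the notch, at the flange's underside, 49 mm from the axis: a slot 11 mm wide in the lid's rim, open outwards, going right through the flange.
- pin (a point): Top of the pot's pin, 49 mm from the axis, 98.5 mm above the counter: upright, round, 7 mm thick, domed, just under the flange at the start. It stops the lid going down unless the notch stands over it, within about 2 mm either way. When the lid is home the pin stands up through the notch.
- lid_press (a joint): How far the lid has gone down, in m: 0 at the start (up at the pin's top), 0.008 fully home at a hard stop, negative when lifted. Goes down at about 6 N of push anywhere on the lid once the notch is over the pin, and stays where it is left.
- shower_bottle: Red plastic shower bottle, 60 mm across, 170 mm high, upright in the other basket. Origin: centre of its underside. Leave alone.
- soap_dish: Green soap dish with a bar of soap, 85 x 125 x 24 mm, on the counter to the left of the baskets. Origin: centre of its underside. Leave alone.
- hairbrush: Wooden hairbrush, 62 x 210 x 26 mm, lying on the counter to the right of the baskets. Origin: under its middle. Leave alone.
- spring_clip: Stainless spring clip, 18 x 60 x 18 mm, lying beside the pot in the same basket. Origin: centre of its underside. Leave alone.
- tooth_cup: White ceramic cup, 72 mm across, 95 mm high, upright beside the bottle in the other basket. Origin: centre of its underside. Leave alone.
- cream_jar: Glass cream jar with a white cap, 60 mm across, 50 mm high, on the counter just in front of the baskets. Origin: centre of its underside. Leave alone.

How it is judged:
By the outcome, as a careful person would: the job done as asked, in the order asked, and still so for the second after the job is handed in, with the robot touching nothing.
It also fails if it takes over 54 s, if anything falls off the work surface, if the arm or the gripper's body presses on something with over 40 N, if the wrist force passes 120 N, or if a joint passes its speed limit or range.

## Robot

A 6-joint arm with a two-finger parallel gripper is mounted at the origin on the work surface. World frame = base frame: x ahead of the robot, y to its left, z up, the work surface at z = 0. Lengths are in mm, angles in rad, forces in N, time in s.
With the tool pointing down it reaches from about 300 to 875 mm from the base axis. Payload 4.2 kg.
Tool frame: the origin (TCP) lies at the very end of the fingers, on their centre line; the grasp point (between the pads) lies 19 mm behind it (ctrl.grasp_offset is the distance from the TCP to the grasp point, in mm); z points along the fingers, x is the direction in which the jaws open and shut, and the axes are right-handed (so a half turn about z gives the same grasp; the last joint's range is limited). The gripper opens to 85 mm and grips with 20 to 120 N. Pads are 22 mm wide; open, the fingers measure 114 mm over their backs; the gripper's body (76 mm by 85 mm) begins 54 mm behind the grasp point. The pads swing forward as they close: fully open they stand 13 mm farther back than shut.
Start: joints at [-1.182, 0.32, 1.565, -0, 1.257, -0.02], TCP at [228.572, -527.633, 231.338] pointing down, gripper open.
Joint ranges: [-3.11, 3.11], [-0.84, 2.01], [0.21, 2.61], [-1.34, 4.49], [0.05, 2.63], [-2.56, 2.56]. Speed limits (rad/s): [2.57, 2.57, 3.14, 3.14, 3.14, 3.14].

## Interface

Orientations are given as a unit quaternion [w, x, y, z].
In Python, from plant import ctrl, viewer, ticket gives the robot as it stands. The module is installed in compiled form; this text tells all that it offers.
- The arm moves only by the tool play_rows, never from a script. Its argument "rows" is text: rows parted by semicolons, each of 5 numbers parted by spaces: the shift along the tool's x, y, z in m, then the turn about the tool's z in degrees, then the closure, from 0 (fully open) to 1 (shut). In form: dx dy dz turn jaw; .... A call has 1 to 20 rows; each row shifts and turns the pose as measured when the row begins, along the tool's axes as they then stand; what a row does not reach is not made up. A row lasts 1/8 s, in which the tool goes at most 62.5 mm and 10.7 degrees, less where a joint would pass 70% of its speed; a pose out of reach is approached as far as the arm can. A call with a gripper value outside its range is refused whole. The fingers move at their own pace and stop on an object; the grip force is fixed at half the most. Time passes only in rows, so rows that do not move let the fingers close. It gives the time, the measured TCP pose, the force and the opening at its end, in the units of the state.
- ctrl.observe(): the state, without advancing time (a new reading comes with each control period).
- viewer.snapshot(name): name is "scene" or "top" or "wrist"; returns a dict with "img" (420x560x3 uint8, red, green, blue), "intrinsics" (3x3 intrinsics, pixels), "distortion" ([k1, k2, p1, p2, k3] as OpenCV has them; the pictures are not rectified), "R" (3x3) and "t" (3): a world point X has camera coordinates R X + t; the wrist camera has in their place "mount" (4x4, takes a point from camera to tool coordinates, whose origin is the TCP and whose axes are the tool frame's). Camera axes: x right, y down, z forward; pixel columns grow to the right and rows downward; lengths in mm; the calibration is good to about 2 mm. A picture is of the moment at which its call begins: read the wrist's pose just before it. There is no depth.
- ticket.job_done(): hands the job in, once; it reports no verdict.
The state is a dict: "time": time; "q": joint angles; "dq": joint speeds; "joint_efforts": joint torques, N m; "tool_pos": TCP position; "tool_rot": TCP orientation; "ft_force": force on the tool from outside, world axes, zero at the start; "ft_torque": the same for the moment, N m; "opening": opening from 0.0 (shut) to 1.0 (fully open).
Only numpy, scipy, OpenCV 4.12 (cv2) and the standard library are available. Lean on these libraries where they do the work, as an engineer would, in place of code of your own. Each camera call takes 0.05 s, during which the arm holds its last target.

## Working session

There is one attempt and no reset: what is moved stays moved. The work goes in short steps, Python scripts to look and compute and a tool call to move; the robot and the scene stay as the last step left them, time stands still between calls to the robot, and variables do not carry over. Pictures are saved under pics/ and viewed, and the job is handed in when it is done.

Besides the shell and the picture viewer there is one more tool, called after "Emit:" by a JSON object that holds its "name" and its "arguments". play_rows: Moves the arm, as the interface text tells. Its arguments: {"type":"object","properties":{"rows":{"type":"string"}},"required":["rows"]}

```bash
mkdir -p pics; cat > h.py <<'E'
import numpy as np, cv2
from plant import ctrl, viewer, ticket
def snap(n,f):
    o=ctrl.observe(); s=viewer.snapshot(n)
    cv2.imwrite('pics/'+f+'.png', s['img'][:,:,::-1]); s['o']=o
    return s
def Rq(q):
    from scipy.spatial.transform import Rotation as R
    return R.from_quat([q[1],q[2],q[3],q[0]]).as_matrix()
def campose(s):
    if 'mount' in s:
        M=np.array(s['mount']); R=Rq(s['o']['tool_rot']); 
        return R@M[:3,:3], R@M[:3,3]+np.array(s['o']['tool_pos'])
    R=np.array(s['R']); return R.T, -R.T@np.array(s['t'])
def ray(s,uv):
    p=cv2.undistortPoints(np.array(uv,float).reshape(-1,1,2),np.array(s['intrinsics']),np.array(s['distortion']))[:,0]
    A,c=campose(s); d=np.c_[p,np.ones(len(p))]@A.T
    return c,d
def onz(s,uv,z):
    c,d=ray(s,uv); return c+d*((z-c[2])/d[:,2])[:,None]
def proj(s,X):
    A,c=campose(s); Y=(np.atleast_2d(X)-c)@A
    return cv2.projectPoints(Y,np.zeros(3),np.zeros(3),np.array(s['intrinsics']),np.array(s['distortion']))[0][:,0]
E
python3 - <<'E'
from h import *
import pickle
for n in ['scene','top','wrist']:
    s=snap(n,n+'0'); pickle.dump(s,open(n+'0.pkl','wb')); A,c=campose(s); print(n,c.round(),A[:,2].round(2))
print(ctrl.observe())
E
```

```text
scene [1183. -652.  932.] [-0.47  0.54 -0.7 ]
top [ 372.   -8. 1212.] [ 0.2   0.   -0.98]
wrist [ 300. -496.  374.] [-0.28 -0.12 -0.95]
{'time': 0.15, 'q': array([-1.18197686e+00,  3.20155856e-01,  1.56536339e+00,  7.85687165e-06,
        1.25736384e+00, -1.99989818e-02]), 'dq': array([ 0.00026537, -0.0017652 , -0.00341599, -0.00072315, -0.00126763,
        0.00145225]), 'joint_efforts': array([ 8.61091030e-05, -4.15843785e+01, -2.34346801e+01, -3.90754496e-05,
        5.96793077e-03, -4.80954370e-06]), 'tool_pos': array([ 228.45524881, -527.30759629,  230.68292866]), 'tool_rot': array([-3.67924136e-04,  8.35919438e-01, -5.48851780e-01, -5.30047282e-04]), 'ft_force': array([-0.59070756, -0.19918537,  0.19284009]), 'ft_torque': array([-0.0144293 , -0.0175671 ,  0.00739945]), 'opening': 1.0018216655265406}
```

View pics/top0.png

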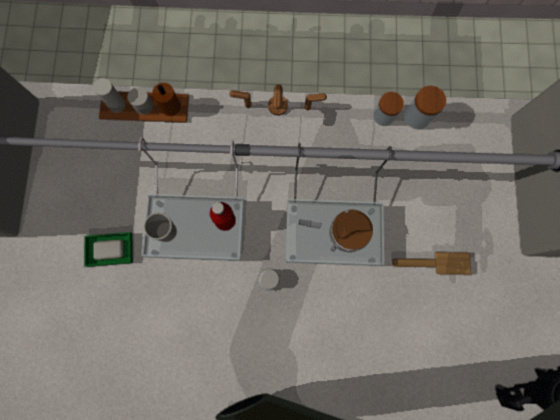

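View pics/scene0.png

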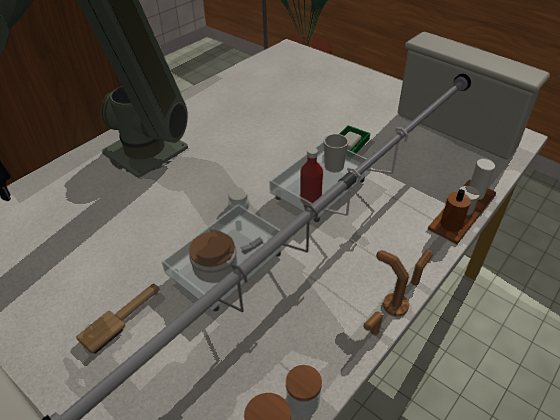

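View pics/wrist0.png

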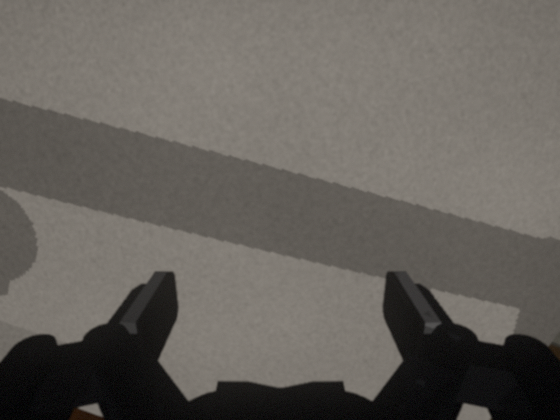

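The top view shows the lid at about (352,230), with a small light feature (maybe the ear) at about (333,248). I'll zoom in.

```bash
python3 - <<'E'
from h import *
import pickle
s=pickle.load(open('top0.pkl','rb'));t=pickle.load(open('scene0.pkl','rb'))
a=s['img'][190:280,280:400,::-1]; cv2.imwrite('pics/topz.png',np.clip(cv2.resize(a,None,fx=6,fy=6,interpolation=cv2.INTER_CUBIC)*1.3,0,255).astype('uint8'))
a=t['img'][200:310,150:290,::-1]; cv2.imwrite('pics/scz.png',np.clip(cv2.resize(a,None,fx=5,fy=5,interpolation=cv2.INTER_CUBIC)*1.3,0,255).astype('uint8'))
print(onz(s,[[352,230],[333,248]],115))
E
```

```text
[[ 558.88408897 -205.33983317  115.        ]
 [ 510.4515633  -156.76928027  115.        ]]
```

View pics/topz.png

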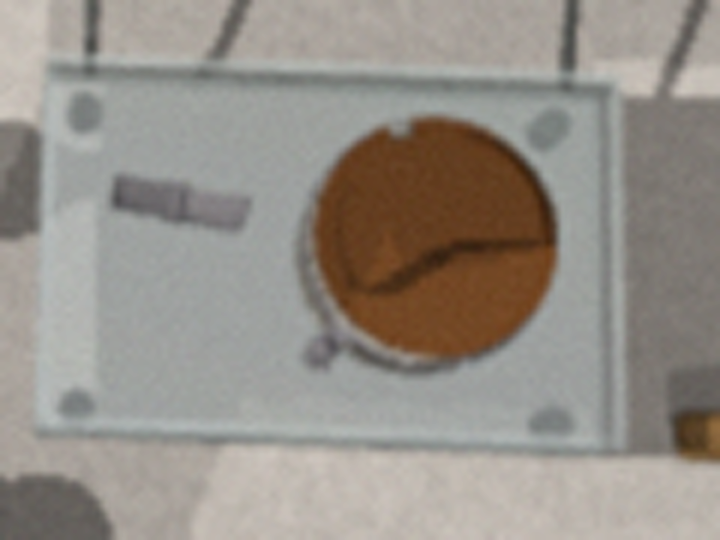

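View pics/scz.png

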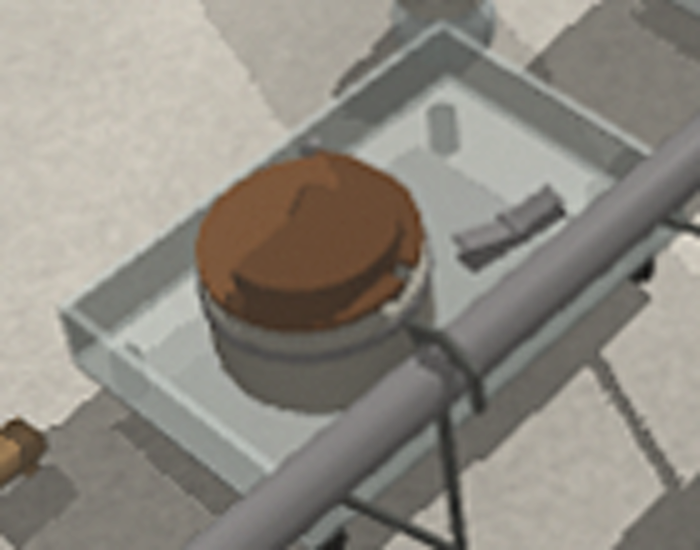

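Zoomed, the top view shows the notch at about (347,211), the lid centre near (352,230) and the ear at (334,248). The notch points roughly +18° and the ear +135°, so the lid needs about +117° CCW. The scoop faces the robot. I'll go over it for a closer look.

Emit:
{"name": "play_rows", "arguments": {"rows": "-0.009 -0.020 -0.003 0 1;-0.018 -0.040 -0.003 0 1;-0.018 -0.040 -0.003 0 1;-0.018 -0.040 -0.003 0 1;-0.018 -0.040 -0.003 0 1;-0.018 -0.040 -0.003 0 1;-0.018 -0.040 -0.003 0 1;-0.018 -0.040 -0.003 0 1;-0.018 -0.040 -0.003 0 1;-0.018 -0.040 -0.003 0 1;-0.009 -0.020 0 0 1;0 0 0 7 1;0 0 0 7 1;0 0 0 7 1;0 0 0 0 1;0 0 0 0 1"}}

```text
time: 2.15
tool_pos: [535.4, -173.7, 263.2]
tool_rot: [-0.004, 0.722, -0.692, -0.004]
ft_force: [0.6, 0.5, -0.2]
opening: -0.001
```

```bash
python3 - <<'E'
from h import *
import pickle
s=snap('wrist','w1'); pickle.dump(s,open('w1.pkl','wb')); print(s['o']['time'],s['o']['tool_pos'],s['o']['ft_force'],s['o']['q'],s['o']['opening']); print(Rq(s['o']['tool_rot']).round(3))
E
```

```text
2.15 [ 535.41353099 -173.66082355  263.19313873] [ 0.62959209  0.53142912 -0.18388868] [-0.33980633  0.28392912  1.5352254   0.01044356  1.32594289  1.18570479] -0.0007577024085273894
[[ 0.043 -0.999  0.   ]
 [-0.999 -0.043  0.011]
 [-0.011 -0.001 -1.   ]]
```

View pics/w1.png

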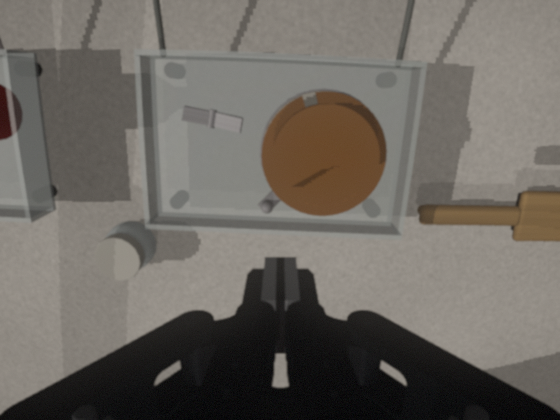

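The wrist view shows the lid at about (323,152), the notch at (309,98), the ear at (268,205) and the scoop wall edges around (315,175). Next I'll measure these.

```bash
cat > meas.py <<'E'
from h import *
def lid(s,roi,zl=104,g=1.0):
    x0,y0,x1,y1=roi
    im=s['img'].astype(int); m=((im[:,:,0]-im[:,:,2]>25)).astype('uint8')
    mm=np.zeros_like(m); mm[y0:y1,x0:x1]=m[y0:y1,x0:x1]
    cs,_=cv2.findContours(mm,cv2.RETR_EXTERNAL,cv2.CHAIN_APPROX_NONE); c=max(cs,key=cv2.contourArea)
    return c[:,0,:].astype(float)
def circ(P):
    from scipy.optimize import least_squares
    f=lambda p:np.hypot(P[:,0]-p[0],P[:,1]-p[1])-p[2]
    r=least_squares(f,[*P.mean(0),53],loss='soft_l1',f_scale=0.7); return r.x,f(r.x)
E
python3 - <<'E'
from meas import *
import pickle
s=pickle.load(open('w1.pkl','rb'))
c=lid(s,(230,70,410,235))
P=onz(s,c,101.5)[:,:2]
p,res=circ(P); print('circle',p,np.abs(res).mean(), len(c))
ang=np.degrees(np.arctan2(P[:,1]-p[1],P[:,0]-p[0]))
i=res<-2; print(np.c_[ang,res,c][i].round(1))
for z in (90,98): print(onz(s,[[268,205]],z))
a=s['img'][70:240,230:410,::-1]; cv2.imwrite('pics/w1z.png',np.clip(cv2.resize(a,None,fx=4,fy=4,interpolation=cv2.INTER_CUBIC)*1.5,0,255).astype('uint8'))
t=pickle.load(open('top0.pkl','rb')); c=lid(t,(325,200,385,260)); P=onz(t,c,104)[:,:2]; q,r=circ(P); print('top',q,np.abs(r).mean())
print('ear top', onz(t,[[280+320/6,190+350/6]],95))
E
```

```text
circle [ 562.92393246 -206.53857672   52.8163312 ] 0.7920874927433671 370
[[ 11.2  -2.7 316.   96. ]
 [ 11.3  -3.5 316.   97. ]
 [ 10.5  -4.4 317.   98. ]
 [ 10.6  -5.2 317.   99. ]
 [ 10.7  -6.  317.  100. ]
 [ 10.8  -6.8 317.  101. ]
 [ 11.   -7.6 317.  102. ]
 [ 11.1  -8.4 317.  103. ]
 [ 12.3  -9.  316.  104. ]
 [ 13.5  -9.7 315.  105. ]
 [ 14.6  -9.5 314.  105. ]
 [ 15.6  -9.3 313.  105. ]
 [ 16.7  -9.1 312.  105. ]
 [ 18.   -9.7 311.  106. ]
 [ 19.   -9.5 310.  106. ]
 [ 20.   -9.2 309.  106. ]
 [ 21.1  -9.  308.  106. ]
 [ 22.4  -9.5 307.  107. ]
 [ 23.4  -9.2 306.  107. ]
 [ 24.1  -8.2 305.  106. ]
 [ 24.7  -7.1 304.  105. ]
 [ 24.3  -6.4 304.  104. ]
 [ 24.   -5.6 304.  103. ]
 [ 24.5  -4.6 303.  102. ]
 [ 24.2  -3.8 303.  101. ]
 [ 23.9  -3.1 303.  100. ]
 [ 24.4  -2.  302.   99. ]]
[[ 513.70272141 -160.44875754   90.        ]]
[[ 516.21072327 -160.71177131   98.        ]]
top [ 562.49317969 -206.93772411   51.49453129] 0.8863901843893748
ear top [[ 512.1426627 -160.3604243   95.       ]]
```

View pics/w1z.png

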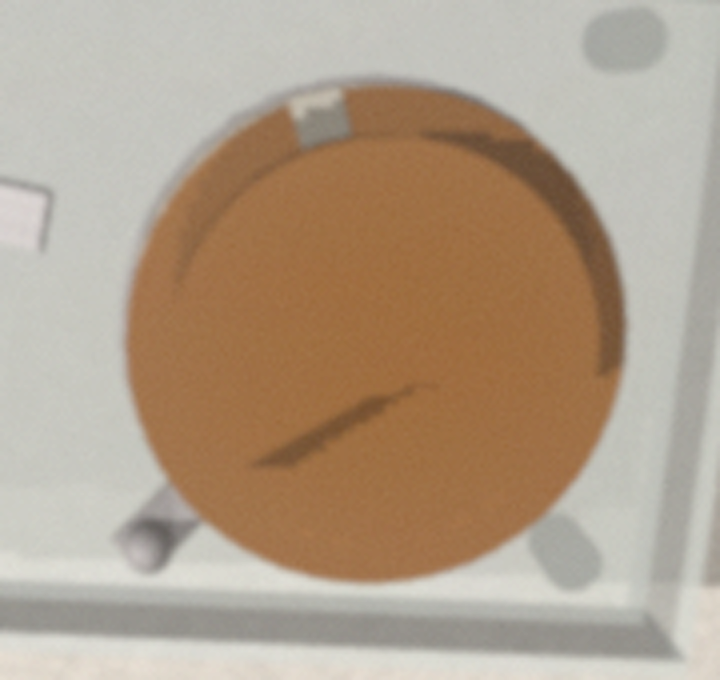

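Emit:
{"name": "play_rows", "arguments": {"rows": "0.020 -0.001 0.010 0 1;0.020 -0.001 0.027 0 1;0.021 -0.001 0.030 0 1;0 0 0.030 0 1;0 0 0.025 0 1;0 0 0.010 0 1;0 0 0 0 1;0 0 0 0 1"}}

```text
time: 3.2
tool_pos: [541.1, -243.4, 124.0]
tool_rot: [-0.003, 0.722, -0.692, -0.002]
ft_force: [0.3, 0.5, -0.5]
opening: -0.001
```

```bash
cat > rel.py <<'E'
from h import *
AX=np.array([562.8,-206.7])
def rel(o=None):
    o=o or ctrl.observe(); R=Rq(o['tool_rot']); p=np.array(o['tool_pos'])
    d=R.T@np.r_[p[:2]-AX,0]; y=np.degrees(np.arctan2(R[1,0],R[0,0]))
    print('t %.2f pos %s yaw %.1f | in tool axes rel. to pot axis %s | F %s q6 %.2f'%(o['time'],p.round(1),y,d.round(1),np.round(o['ft_force'],1),o['q'][5]))
E
python3 - <<'E'
from rel import *
rel()
import pickle
s=snap('wrist','w2'); pickle.dump(s,open('w2.pkl','wb'))
E
```

```text
t 3.20 pos [ 541.1 -243.4  124. ] yaw -87.5 | in tool axes rel. to pot axis [35.7 23.2 -0.3] | F [ 0.3  0.5 -0.5] q6 1.08
```

View pics/w2.png

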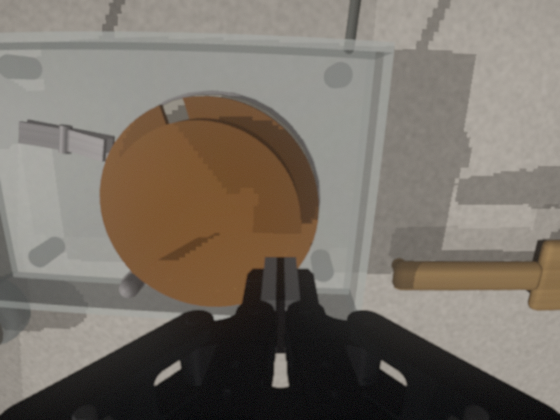

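The scoop and wall are visible, and the fingertip is about 10 mm too far out along the wall. I'll correct that and descend into the scoop.

Emit:
{"name": "play_rows", "arguments": {"rows": "-0.008 0 0 0 1;0 0 0 0 1;0 0 0.006 0 1;0 0 0.006 0 1;0 0 0.003 0 1;0 0 0 0 1;0 0 0 0 1"}}

```text
time: 4.12
tool_pos: [541.7, -234.6, 109.9]
tool_rot: [-0.004, 0.723, -0.691, -0.001]
ft_force: [-0.7, -0.6, 0.5]
opening: 0.003
```

```bash
python3 - <<'E'
from rel import *
rel()
E
```

```text
t 4.12 pos [ 541.7 -234.6  109.9] yaw -87.5 | in tool axes rel. to pot axis [26.9 22.3 -0.3] | F [-0.7 -0.6  0.5] q6 1.09
```

Emit:
{"name": "play_rows", "arguments": {"rows": "0 -0.003 0.001 0 1;0 -0.001 0 0 1;0.001 -0.002 0 -4 1;0.002 -0.004 0 -8 1;0.002 -0.004 0 -8 1;0.002 -0.004 0 -8 1;0 0 0 0 1;0 0 0 0 1"}}

```text
time: 5.12
tool_pos: [559.2, -239.7, 109.2]
tool_rot: [-0.001, 0.872, -0.49, -0.001]
ft_force: [0.6, 0.4, 0.2]
opening: -0.001
```

```bash
python3 - <<'E'
from rel import *
rel()
import pickle
s=snap('wrist','w3'); pickle.dump(s,open('w3.pkl','wb'))
E
```

```text
t 5.12 pos [ 559.2 -239.7  109.2] yaw -58.7 | in tool axes rel. to pot axis [26.4 20.2 -0.1] | F [0.6 0.4 0.2] q6 0.60
```

View pics/w3.png

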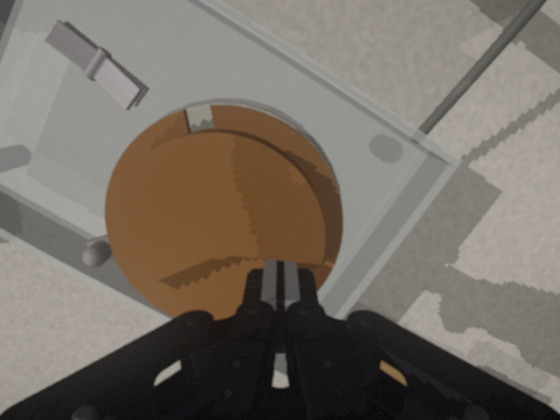

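The notch (now at about (200,118)) has turned with the finger. I'll measure its angle.

```bash
cat > notch.py <<'E'
from rel import *
def notch(s,uv,z=101.5):
    P=onz(s,uv,z)[:,:2]-AX; print('angle',np.degrees(np.arctan2(P[:,1],P[:,0])).round(1),'r',np.hypot(*P.T).round(1))
E
python3 - <<'E'
from notch import *
import pickle
for f,c in(('w1',[[310,101]]),('w2',[[175,110]]),('w3',[[200,118]])):
    s=pickle.load(open(f+'.pkl','rb')); notch(s,c)
for f,c in(('w1',[[266.8,206.3]]),('w2',[[130,285]]),('w3',[[95,252]])):
    s=pickle.load(open(f+'.pkl','rb')); 
    for z in (80,90,98):notch(s,c,z)
E
```

```text
angle [17.9] r [47.4]
angle [17.7] r [49.2]
angle [40.] r [48.8]
angle [138.3] r [71.7]
angle [136.8] r [69.1]
angle [135.5] r [67.1]
angle [136.8] r [77.8]
angle [136.2] r [70.2]
angle [135.6] r [64.2]
angle [138.2] r [77.1]
angle [135.9] r [70.3]
angle [133.8] r [64.9]
```

Emit:
{"name": "play_rows", "arguments": {"rows": "0.001 -0.002 0 -4 1;0.0025 -0.0039 0 -8 1;0.0025 -0.0039 0 -8 1;0.0025 -0.0039 0 -8 1;0.0025 -0.0039 0 -8 1;0.0025 -0.0039 0 -8 1;0.001 -0.002 0 -4 1;0 0 0 0 1;0 0 0 0 1"}}

```text
time: 6.3
tool_pos: [582.8, -235.0, 109.4]
tool_rot: [0.003, 0.996, -0.085, -0.002]
ft_force: [-0.3, -0.8, -0.1]
opening: 0.003
```

```bash
python3 - <<'E'
from rel import *
rel()
import pickle
s=snap('wrist','w4'); pickle.dump(s,open('w4.pkl','wb'))
E
```

```text
t 6.30 pos [ 582.8 -235.   109.4] yaw -9.7 | in tool axes rel. to pot axis [24.4 24.5  0.1] | F [-0.3 -0.8 -0.1] q6 -0.22
```

View pics/w4.png

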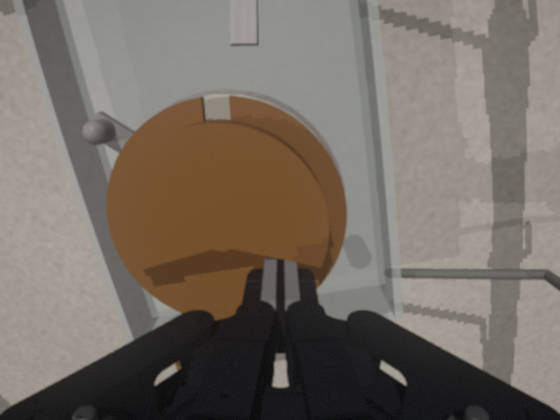

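```bash
python3 - <<'E'
from notch import *
import pickle
s=pickle.load(open('w4.pkl','rb')); notch(s,[[217,107]])
for z in (89,91,93): notch(s,[[98,131]],z)
E
```

```text
angle [81.6] r [48.6]
angle [137.2] r [69.9]
angle [136.6] r [69.1]
angle [135.9] r [68.4]
```

Emit:
{"name": "play_rows", "arguments": {"rows": "0.002 -0.002 0 -3 1;0.0036 -0.0042 0 -7 1;0.0036 -0.0042 0 -7 1;0.0036 -0.0042 0 -7 1;0.0036 -0.0042 0 -7 1;0.0036 -0.0042 0 -7 1;0.001 -0.001 0 -2 1;0 0 0 0 1;0 0 0 0 1"}}

```text
time: 7.48
tool_pos: [596.6, -211.6, 109.1]
tool_rot: [0.004, 0.963, 0.268, -0.007]
ft_force: [0.6, -1.3, -0.7]
opening: 0.001
```

```bash
python3 - <<'E'
from rel import *
rel()
import pickle
s=snap('wrist','w5'); pickle.dump(s,open('w5.pkl','wb'))
E
```

```text
t 7.47 pos [ 596.6 -211.6  109.1] yaw 31.1 | in tool axes rel. to pot axis [26.4 21.6 -0.3] | F [ 0.6 -1.3 -0.7] q6 -0.89
```

View pics/w5.png

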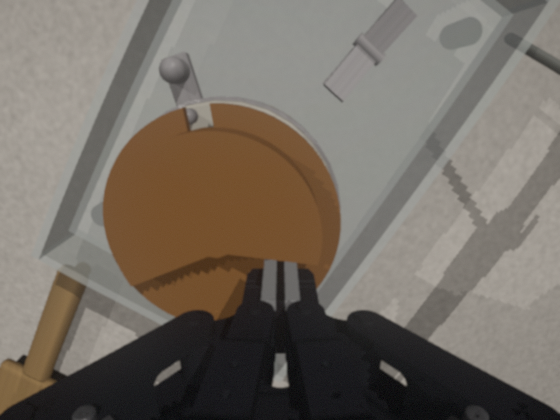

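The pin is now visible in the notch at about (191,116), with the notch centre at (199,116). A few degrees remain.

```bash
python3 - <<'E'
from notch import *
import pickle
s=pickle.load(open('w5.pkl','rb')); notch(s,[[199,116]]); notch(s,[[191,116]],97.5)
for z in (89,91,93): notch(s,[[174,69]],z)
a=s['img'][85:145,160:240,::-1]; cv2.imwrite('pics/w5z.png',np.clip(cv2.resize(a,None,fx=8,fy=8,interpolation=cv2.INTER_CUBIC)*1.5,0,255).astype('uint8'))
E
```

```text
angle [128.5] r [47.9]
angle [133.6] r [48.5]
angle [136.9] r [69.5]
angle [136.4] r [69.2]
angle [136.] r [68.9]
```

View pics/w5z.png

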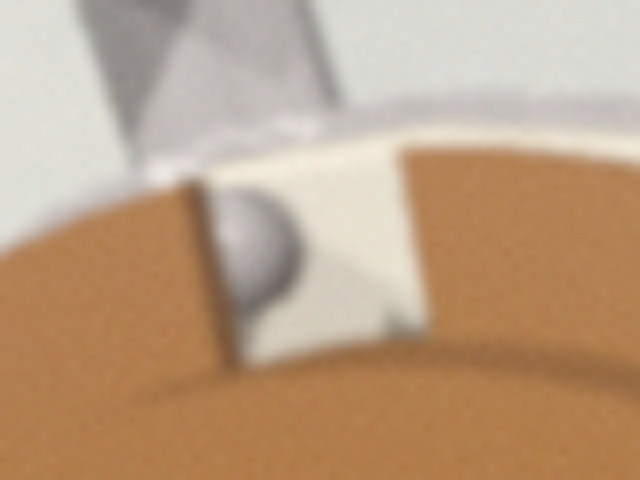

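```bash
python3 - <<'E'
from notch import *
import pickle
s=pickle.load(open('w5.pkl','rb'))
k=lambda x,y:[160+(x+.5)/8-.5,85+(y+.5)/8-.5]
notch(s,[k(200,250),k(415,250),k(308,250)],104); notch(s,[k(242,250),k(302,250)],96)
E
```

```text
angle [134.6 121.7 128.2] r [49.2 47.7 48.1]
angle [134.6 130.9] r [48.7 48. ]
```

Emit:
{"name": "play_rows", "arguments": {"rows": "0.001 -0.0014 0 -3 1;0.001 -0.0014 0 -3 1;0 0 0 0 1;0 0 0 0 1"}}

```text
time: 8.02
tool_pos: [597.1, -208.8, 109.1]
tool_rot: [0.004, 0.948, 0.318, -0.007]
ft_force: [-1.0, -0.4, 0.0]
opening: 0.003
```

```bash
python3 - <<'E'
from rel import *
rel()
import pickle
s=snap('wrist','w6'); pickle.dump(s,open('w6.pkl','wb'))
a=s['img'][85:145,160:240,::-1]; cv2.imwrite('pics/w6z.png',np.clip(cv2.resize(a,None,fx=8,fy=8,interpolation=cv2.INTER_CUBIC)*1.5,0,255).astype('uint8'))
E
```

```text
t 8.03 pos [ 597.1 -208.8  109.1] yaw 37.1 | in tool axes rel. to pot axis [26.1 22.3 -0.3] | F [-1.  -0.4  0. ] q6 -0.99
```

View pics/w6z.png

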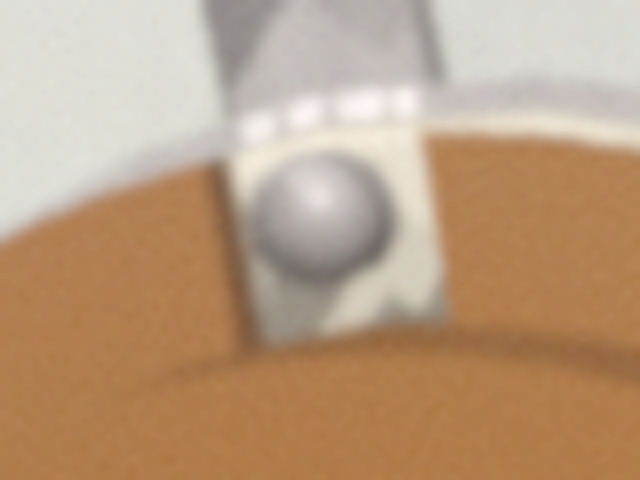

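```bash
python3 - <<'E'
from notch import *
import pickle
s=pickle.load(open('w6.pkl','rb'))
k=lambda x,y:[160+(x+.5)/8-.5,85+(y+.5)/8-.5]
notch(s,[k(222,215),k(435,215),k(328,215)],104); notch(s,[k(243,215)],99);notch(s,[k(322,215),k(255,215),k(392,215)],95.5)
E
```

```text
angle [139.1 126.6 132.9] r [49.9 48.7 49. ]
angle [139.4] r [49.7]
angle [135.6 139.8 131.2] r [48.9 49.6 48.4]
```

Emit:
{"name": "play_rows", "arguments": {"rows": "0.0009 -0.0014 0 -2.5 1;0 0 0 0 1;0 0 0 0 1"}}

```text
time: 8.45
tool_pos: [597.1, -207.3, 109.2]
tool_rot: [0.004, 0.941, 0.338, -0.006]
ft_force: [-0.2, 0.2, 0.8]
opening: -0.002
```

```bash
python3 - <<'E'
from rel import *
rel()
import pickle
s=snap('wrist','w7'); pickle.dump(s,open('w7.pkl','wb'))
a=s['img'][85:145,160:240,::-1]; cv2.imwrite('pics/w7z.png',np.clip(cv2.resize(a,None,fx=8,fy=8,interpolation=cv2.INTER_CUBIC)*1.5,0,255).astype('uint8'))
E
```

```text
t 8.45 pos [ 597.1 -207.3  109.2] yaw 39.5 | in tool axes rel. to pot axis [26.1 22.3 -0.3] | F [-0.2  0.2  0.8] q6 -1.03
```

View pics/w7z.png

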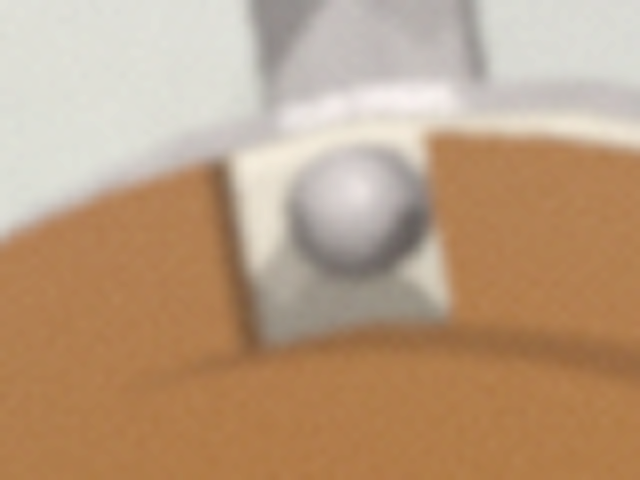

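```bash
python3 - <<'E'
from notch import *
import pickle
s=pickle.load(open('w7.pkl','rb'))
k=lambda x,y:[160+(x+.5)/8-.5,85+(y+.5)/8-.5]
notch(s,[k(224,212),k(435,212),k(329,212)],104); notch(s,[k(245,212)],99);notch(s,[k(358,212),k(290,212),k(428,212)],95.5)
E
```

```text
angle [141.4 129.  135.3] r [50.  48.8 49.1]
angle [141.7] r [49.8]
angle [135.8 140.  131.4] r [48.7 49.3 48.4]
```

The notch is at about 135.4° and the pin at 135.8°, within about 0.4 mm. I'll back off the wall slightly and press down gently.

Emit:
{"name": "play_rows", "arguments": {"rows": "0 0.002 0 0 1;0 0 0.002 0 1;0 0 0.002 0 1;0 0 0.001 0 1;0 0 0.001 0 1"}}

```text
time: 9.12
tool_pos: [598.4, -208.4, 103.3]
tool_rot: [0.003, 0.941, 0.337, -0.006]
ft_force: [-0.6, 0.5, 2.8]
opening: -0.0
```

```bash
python3 - <<'E'
from rel import *
rel()
E
```

```text
t 9.12 pos [ 598.4 -208.4  103.3] yaw 39.4 | in tool axes rel. to pot axis [26.5 23.9 -0.3] | F [-0.6  0.5  2.8] q6 -1.03
```

Contact with the floor at 103.3 (about 3 N). I'll press on in small steps.

Emit:
{"name": "play_rows", "arguments": {"rows": "0 0 0.0015 0 1;0 0 0.002 0 1;0 0 0.002 0 1"}}

```text
time: 9.5
tool_pos: [598.5, -208.4, 98.5]
tool_rot: [0.003, 0.941, 0.337, -0.006]
ft_force: [-1.8, 0.6, 3.9]
opening: 0.003
```

```bash
python3 - <<'E'
from rel import *
rel()
E
```

```text
t 9.50 pos [ 598.5 -208.4   98.5] yaw 39.4 | in tool axes rel. to pot axis [26.5 23.9 -0.3] | F [-1.8  0.6  3.9] q6 -1.03
```

It's going down: about 5 mm at 4 N.

Emit:
{"name": "play_rows", "arguments": {"rows": "0 0 0.0015 0 1;0 0 0.001 0 1;0 0 0.001 0 1"}}

```text
time: 9.88
tool_pos: [598.5, -208.4, 95.6]
tool_rot: [0.004, 0.941, 0.337, -0.006]
ft_force: [-3.7, 1.7, 10.7]
opening: -0.004
```

Emit:
{"name": "play_rows", "arguments": {"rows": "0 0 0.001 0 1;0 0 0.001 0 1"}}

```text
time: 10.12
tool_pos: [598.5, -208.4, 95.7]
tool_rot: [0.004, 0.941, 0.337, -0.005]
ft_force: [-2.4, 0.9, 8.5]
opening: -0.003
```

Emit:
{"name": "play_rows", "arguments": {"rows": "0 0 0.002 0 1;0 0 0.002 0 1"}}

```text
time: 10.38
tool_pos: [598.6, -208.5, 95.4]
tool_rot: [0.004, 0.941, 0.337, -0.005]
ft_force: [-3.7, 2.1, 14.7]
opening: 0.002
```

```bash
python3 - <<'E'
from rel import *
rel()
import pickle
s=snap('wrist','w8'); pickle.dump(s,open('w8.pkl','wb'))
E
```

```text
t 10.38 pos [ 598.6 -208.5   95.4] yaw 39.4 | in tool axes rel. to pot axis [26.5 24.1 -0.2] | F [-3.7  2.1 14.7] q6 -1.03
```

View pics/w8.png

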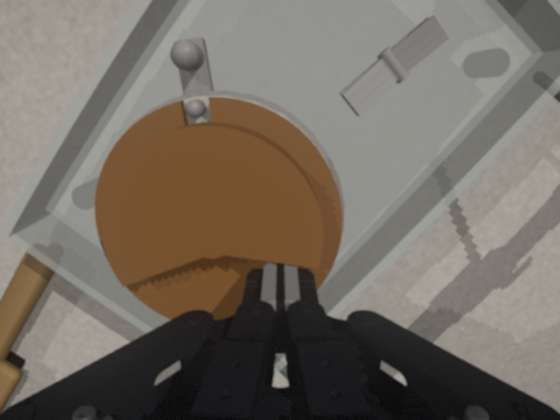

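The lid is at the hard stop (15 N with no further travel) and the pin stands in the notch at (196,108). I'll lift the finger straight out.

Emit:
{"name": "play_rows", "arguments": {"rows": "0 0 -0.003 0 1;0 0 -0.006 0 1;0 0 -0.012 0 1;0 0 -0.025 0 1;0 0 -0.030 0 1;0 0 -0.030 0 1;0 0.020 -0.030 0 1;0 0.020 -0.015 0 1;0 0 0 0 1;0 0 0 0 1"}}

```text
time: 11.68
tool_pos: [625.0, -237.5, 251.9]
tool_rot: [0.004, 0.941, 0.337, -0.005]
ft_force: [-0.1, 0.5, -0.1]
opening: -0.003
```

```bash
python3 - <<'E'
from rel import *
rel()
import pickle
s=snap('wrist','w9'); pickle.dump(s,open('w9.pkl','wb'))
t=snap('top','top9')
a=t['img'][150:300,60:500,::-1]; cv2.imwrite('pics/top9z.png',cv2.resize(a,None,fx=1.8,fy=1.8,interpolation=cv2.INTER_CUBIC))
E
```

```text
t 11.68 pos [ 625.  -237.5  251.9] yaw 39.4 | in tool axes rel. to pot axis [28.5 63.3 -0.1] | F [-0.1  0.5 -0.1] q6 -1.06
```

View pics/w9.png

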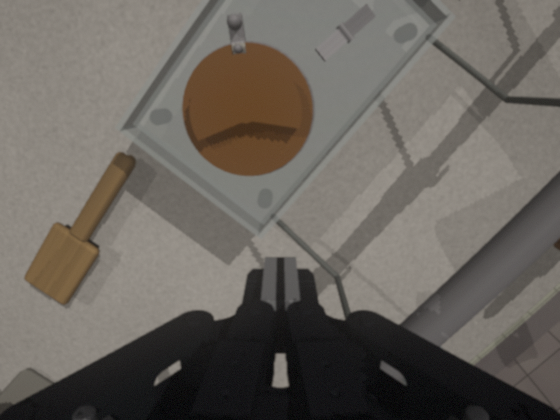

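View pics/top9z.png

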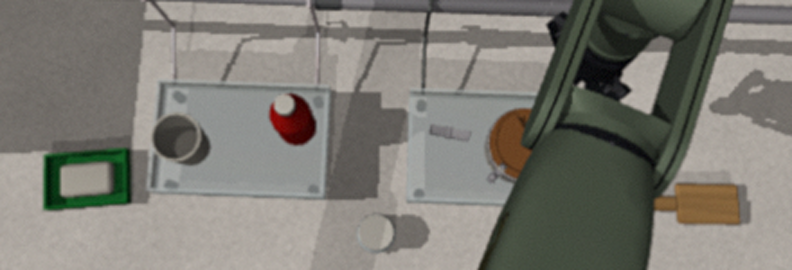

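```bash
python3 - <<'E'
from meas import *
import pickle
s=pickle.load(open('w9.pkl','rb')); c=lid(s,(165,25,330,190))
for z in (96,104):
    p,r=circ(onz(s,c,z)[:,:2]); print(z,p.round(1),np.abs(r).mean().round(2))
a=s['img'][5:65,215:275,::-1]; cv2.imwrite('pics/w9z.png',cv2.resize(a,None,fx=8,fy=8,interpolation=cv2.INTER_CUBIC))
E
```

```text
96 [ 563.7 -206.4   52.4] 0.64
104 [ 564.  -205.5   51. ] 0.62
```

View pics/w9z.png

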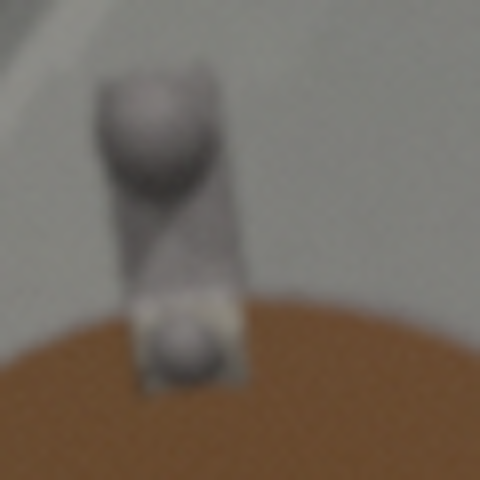

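The pin is centred in the notch, the lid's apparent size fits the lower height, and the robot is touching nothing. I'll hand in.

```bash
python3 - <<'E'
from plant import ticket
print(ticket.job_done())
E
```

```text
the job is handed in; nothing more can be done
None
```

The pot is closed, and I handed the job in at about 11.8 s of robot time. With the shut fingertips in the scoop I pushed the lid about 118° counter-clockwise. The notch then measured 135.4° and the pin 135.8°, within about 0.4 mm of each other. I pressed the lid down until it stopped, then lifted the finger straight out.

What the last checks showed:
- **Lid down:** the fingertip went from 103.3 to 95.4 mm, about the full 8 mm. It then held still as the push rose to about 15 N, which fits the hard stop.
- **Pin and notch:** the last wrist picture shows the pin standing in the middle of the notch. The lid's fitted radius was 52.4 mm at the lowered height and 51.0 mm at the starting height (true value 53 mm), so the lowered height fits better.
- **Robot clear:** the wrist force read about zero, with the tool well above the lid.
- **Other things:** by eye in the last top and wrist pictures, the rest looks unmoved; I did not measure this.

One disagreement: the ear put the pin at about 136.4°, while the pin seen through the notch gave 135.8°. I used the direct view of the pin.

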